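# Feed a bar into the marking press and hold it there

### The arm

A 7-joint arm with a two-finger parallel gripper is mounted at the origin on a cart in front of the work surface, level with it; the furniture and walls round the work are solid. World frame = base frame: x ahead of the robot, y to its left, z up, the work surface at z = 0. Lengths are in m, angles in rad, forces in N, time in s.
With the tool pointing down it reaches from about 0.425 to 0.925 m from the base axis. Payload 6.8 kg.
Tool frame: the origin (TCP) lies at the very end of the fingers, on their centre line; the grasp point (between the pads) lies 19 mm behind it; z points along the fingers, y is the line along which they close (so a half turn about z gives the same grasp; the last joint's range is limited). The gripper opens to 85 mm and grips with 20 to 120 N. Pads are 22 mm wide; open, the fingers measure 114 mm over their backs; the gripper's body (76 mm by 85 mm) begins 54 mm behind the grasp point. The pads swing forward as they close: fully open they stand 13 mm farther back than shut.
Start: joints at [1.006, 0.477, 0.022, 1.555, -0.011, 1.109, -0.083], TCP at [0.298, -0.606, 0.231] pointing down, gripper open.
Joint ranges: [-2.96, 2.96], [-0.34, 2.1], [-1.41, 1.46], [0.24, 2.44], [-1.37, 4.51], [0.17, 1.92], [-2.96, 2.96]. Speed limits (rad/s): [2.39, 2.39, 3.14, 3.14, 3.14, 3.14, 3.14].

### API

Orientations are given as a rotation vector (axis times angle).
In Python, from bench import get_obs, viewer, r gives the robot as it stands. The module is installed in compiled form; this text tells all that it offers.
- The arm moves only by the tool play_rows, never from a script. Its argument "commands" is a list that holds one entry, the list of rows, each a list of 5 numbers: the gripper's target within -1 to 1 (shut at 1, half-way at 0, fully open at -1), then the shift along the tool's x, y, z scaled (see below), then the turn about the tool's z scaled (see below). A call has 1 to 12 rows; each row is the pose to reach, as a shift and turn from the pose commanded when the call began, along the tool's axes at that moment; what a row does not reach only later rows make up. The controller multiplies each number of a shift by 0.2 m and each number of a turn by pi/2 rad. A row lasts 1/12 s, in which the tool goes at most 41.7 mm and 7.16 degrees, less where a joint would pass 70% of its speed; a pose out of reach is approached as far as the arm can. A call with a number of a shift or a turn outside -1 to 1 is refused whole. A call with a gripper value outside its range is refused whole. The fingers move at their own pace and stop on an object; "grip_force" is the grip in N (left out, the last holds). Time passes only in rows, so rows that repeat a pose let the fingers close. It gives the time, the measured TCP pose, the force, the opening and the grip force at its end, in the units of the state.
- get_obs(): the state, without advancing time (a new reading comes with each control period).
- viewer.grab_frame(name): name is "scene" or "side" or "wrist"; returns a dict with "pixels" (480x640x3 uint8, red, green, blue), "fovy" (degrees; the focal length in pixels is half the picture's height over the tangent of half this angle, whatever the lens; pixels are square), "cx", "cy" (the principal point, pixels), "world_to_cam" (4x4, takes a point from world to camera coordinates); the wrist camera has in their place "hand_eye" (4x4, takes a point from camera to tool coordinates, whose origin is the TCP and whose axes are the flange's). Camera axes: x right, y up, looking along -z (the intrinsics and any distortion apply to the point x, -y, -z); pixel columns grow to the right and rows downward; lengths in m; the calibration is good to about 2 mm. A picture is of the moment at which its call begins: read the wrist's pose just before it. There is no depth.
- r.hand_in(): hands the job in; it is judged then, once.
Trained networks look in a picture, given as the dict that the camera call returned (one of the last four; its "shot" number tells which), for a name from the list of things; names that differ only in an ending like _2 or _b are one class to them, and where a whole thing is asked for, a point or a joint stands for the part that bears it (a point fixed in the world has none). Each returns a list of dicts, best first, with "score" (0 to 1); they miss things now and then, are a little off and sometimes report something else, mostly with a low value. They report only what shows in the picture. A call takes as long as a camera call. They do not tell look-alikes from the thing itself.
- viewer.trace(picture, thing): "pixels" (480x640 bool, what is visible of it) and "rect" ([left, top, right, bottom] in pixels, round what is visible of it).
The state is a dict: "clock": time; "joints": joint angles; "qvel": joint speeds; "tau": joint torques, N m; "tcp_pos": TCP position; "orientation": TCP orientation; "contact_force": force on the tool from outside, world axes, zero at the start; "moment": the same for the moment, N m; "grip_width": finger opening in m; "gripper_force": force on a finger pad.
Only numpy, scipy, OpenCV 4.12 (cv2) and the standard library are available. Lean on these libraries where they do the work, as an engineer would, in place of code of your own. Each camera call takes 0.05 s, during which the arm holds its last target. There are 200 camera calls.

### The job

Switch the marking press on first: flip the red toggle on the yellow isolator box over from its near side (red dot) to its far side (green dot). Then pick up the blue bar, pass one end of it level and straight through the slot in the front of the green press without forcing it against the slot, and gently push the orange spring stop inside well back, past the middle of its travel. Finish while holding it there: keep the bar gripped, still and pressed against the stop for marking, do not let go, and leave the other things on the bench where they are.

Things in the scene. Friction and masses are not known exactly. Their poses are not given: they have to be found in the camera images.
- blue_bar: Loose blue anodised aluminium bar, 200x24x12 mm, about 0.16 kg, lying flat on the bench. Origin at its very centre (6 mm above its underside), x along its length, z up through its thickness. Both ends are alike (last 3 mm stepped in 1.5 mm all round as a lead-in); either may go in.
- press: Green marking press, fixed to the bench, 136 mm deep (x), 156 mm wide (y). Origin at the centre of its underside, x horizontal into the press (away from its slotted front), z up. The front 70 mm is a hollow chamber with a clear cover, top at 95 mm height; the head behind (from 15 mm behind the origin on) is 118 to 130 mm high.
- slot_plate: Upright slotted guard plate that makes the front of the press, green with a steel bezel round the slot; its frame is the same as the press's. 12 mm thick at the bezel, 95 mm high.
- slot (a point): Centre of the slot at the outer (front) face of the bezel, 55 mm above the bench; x points into the press, y along the slot's width, z up. The slot is 28 mm wide and 16 mm high (2 mm clearance round the bar on every side) and goes straight through the 12 mm plate.
- spring_stop (a joint): Travel of the orange spring stop in the chamber: 0 = forward (its face 30 mm behind the outer face of the slot), 0.020 m = fully back against its end stop (face 50 mm behind). Pushes back with 1.5 N rising to 4.5 N. A small orange button on a pin above the clear cover moves with it.
- switch_box: Yellow isolator box, fixed to the bench, 90x64 mm foot, 40 mm high (black lugs to 51 mm). Origin at the centre of its underside; x points from the OFF side (red dot, nearer the robot) to the ON side (green dot, farther), z up. The toggle's hinge is 45 mm above the origin, its axle along y.
- toggle (a joint): Angle of the red toggle: -0.55 rad = OFF, leaning to the box's -x; +0.55 rad = ON, leaning to +x; 0 upright. Heavy over-centre toggle: once past upright it falls to the stop by itself; about 1 N at the tip moves it.
- toggle_tip (a point): Centre of the red grip of the toggle (18 mm thick, 30 mm long), 55 mm from the hinge; the grip's end is 13 mm further out.
- black_tape: Loose bystander: roll of black tape, 60x60x18 mm; leave it alone.
- small_jar: Loose bystander: small white plastic jar, 72x72x66 mm; leave it alone.
- red_pliers: Loose bystander: red-handled round-nose pliers, 126x67x12 mm; leave it alone.
- blue_cutters: Loose bystander: blue-handled side cutters, 107x61x12 mm; leave it alone.
- scratch_brush: Loose bystander: wooden-handled brass scratch brush, 200x14x24 mm; leave it alone.
Mind the look-alikes: they are no part of the job. There is more than one size of the switch_box; the job needs the larger.

How it is judged:
By the outcome, as a careful person would: the job done as asked, in the order asked, and still so for the second after the job is handed in, while the arm keeps its last pose, push and grip.
It also fails if it takes over 64 s, if anything falls off the work surface, if the arm or the gripper's body presses on something with over 40 N, if the wrist force passes 120 N, or if a joint passes its speed limit or range.

## Working session

There is one attempt and no reset: what is moved stays moved. The work goes in short steps, Python scripts to look and compute and a tool call to move; the robot and the scene stay as the last step left them, time stands still between calls to the robot, and variables do not carry over. Pictures are saved under pics/ and viewed, at most 10 in all, crops included, and the job is handed in when it is done.

Besides the shell and the picture viewer there is one more tool, called after ">>>" by a JSON object that holds its "op" and its "data". play_rows: Moves the arm, as the interface text tells. Shifts and turns lie within -1 to 1; 1 stands for 0.2 m of shift or pi/2 rad of turn. Its arguments: {"type":"object","properties":{"commands":{"type":"array","items":{"type":"array","items":{"type":"array","items":{"type":"number","minimum":-1,"maximum":1}}}},"grip_force":{"type":"number"}},"required":["commands"]}

```bash
mkdir -p pics
cat > h.py <<'E'
import numpy as np, cv2
from scipy.spatial.transform import Rotation as R
from bench import get_obs, viewer, r
def K(p):
    f=240/np.tan(np.radians(p['fovy'])/2); return f,p['cx'],p['cy']
def T(p,o=None):
    "world_to_cam"
    if 'world_to_cam' in p: return np.array(p['world_to_cam'])
    W=np.eye(4); W[:3,:3]=R.from_rotvec(o['orientation']).as_matrix(); W[:3,3]=o['tcp_pos']
    return np.linalg.inv(W@np.array(p['hand_eye']))
def proj(p,X,o=None):
    X=np.atleast_2d(X); c=(T(p,o)@np.c_[X,np.ones(len(X))].T).T
    f,cx,cy=K(p); return np.c_[cx+f*c[:,0]/-c[:,2], cy-f*c[:,1]/-c[:,2]]
def back(p,uv,z,o=None):
    "pixels -> world at height z"
    uv=np.atleast_2d(uv); f,cx,cy=K(p); M=np.linalg.inv(T(p,o))
    d=np.c_[(uv[:,0]-cx)/f,-(uv[:,1]-cy)/f,-np.ones(len(uv))]@M[:3,:3].T
    c=M[:3,3]; return c+d*((z-c[2])/d[:,2])[:,None]
def save(p,n,crop=None,s=1):
    im=p['pixels'][...,::-1]
    if crop: a,b,c,d=crop; im=im[b:d,a:c]
    cv2.imwrite('pics/'+n,cv2.resize(im,None,fx=s,fy=s,interpolation=cv2.INTER_CUBIC))
E
python3 - <<'E'
from h import *
o=get_obs(); print({k:np.round(v,3).tolist() for k,v in o.items()})
ps=[]
for n in ['scene','side','wrist']:
    p=viewer.grab_frame(n); ps.append(p); print(n,[k for k in p],p['fovy'],p['cx'],p['cy'])
    if n!='wrist': print(np.round(np.linalg.inv(T(p)),3).tolist())
    else: print(np.round(p['hand_eye'],3).tolist())
    for t in ['blue_bar','press','slot_plate','switch_box','toggle','scratch_brush','small_jar']:
        for d in viewer.trace(p,t)[:3]: print(' ',t,round(d['score'],2),d['rect'])
cv2.imwrite('pics/a.png',cv2.resize(np.vstack([ps[0]['pixels'],ps[1]['pixels']])[...,::-1],None,fx=.625,fy=.625) )
save(ps[0],'scene.png',s=1.25); save(ps[1],'side.png',s=1.25)
E
```

```text
{'clock': 0.0, 'joints': [1.006, 0.478, 0.022, 1.556, -0.012, 1.109, -0.083], 'qvel': [-0.0, 0.001, -0.002, -0.001, -0.0, 0.001, -0.001], 'tau': [-0.001, -59.645, 1.608, -28.119, 0.013, 0.009, -0.0], 'tcp_pos': [0.297, -0.605, 0.23], 'orientation': [-3.058, -0.711, 0.001], 'contact_force': [0.139, -0.122, 0.094], 'moment': [-0.004, -0.042, -0.054], 'gripper_force': 0.0, 'grip_width': 0.085}
scene ['pixels', 'fovy', 'cx', 'cy', 'world_to_cam', 'shot'] 50.11218945126241 321.0480415851575 239.93160187451323
[[-0.558, 0.569, -0.605, -0.202], [-0.83, -0.385, 0.403, 0.489], [-0.004, 0.727, 0.687, 0.946], [0.0, 0.0, 0.0, 1.0]]
  blue_bar 0.81 [221.6, 289.1, 251.4, 358.0]
  blue_bar 0.69 [406.7, 221.5, 424.8, 231.2]
  press 0.89 [247.8, 190.6, 329.6, 276.4]
  slot_plate 0.78 [280.1, 216.5, 326.8, 269.5]
  switch_box 0.73 [353.3, 233.0, 381.2, 271.0]
  switch_box 0.67 [388.3, 219.7, 428.0, 256.6]
  toggle 0.54 [409.7, 220.9, 425.3, 229.7]
  toggle 0.48 [370.6, 233.1, 375.2, 251.7]
  scratch_brush 0.93 [434.3, 210.6, 507.9, 235.7]
  small_jar 0.8 [347.9, 168.0, 372.6, 200.1]
side ['pixels', 'fovy', 'cx', 'cy', 'world_to_cam', 'shot'] 52.8210843357867 321.6145742831697 236.08220883499587
[[0.977, 0.12, -0.175, 0.28], [-0.212, 0.518, -0.829, -1.267], [-0.009, 0.847, 0.532, 0.885], [0.0, 0.0, 0.0, 1.0]]
  blue_bar 0.61 [275.0, 215.5, 325.4, 218.6]
  press 0.63 [325.2, 204.4, 369.3, 262.7]
  switch_box 0.81 [302.6, 258.7, 327.3, 287.9]
  switch_box 0.6 [304.2, 278.7, 337.7, 317.2]
  toggle 0.74 [326.7, 207.0, 369.8, 263.9]
  toggle 0.49 [305.6, 279.9, 320.0, 293.5]
  scratch_brush 0.85 [292.6, 327.9, 350.5, 381.1]
wrist ['pixels', 'fovy', 'cx', 'cy', 'hand_eye', 'shot'] 69.27219444330808 320.36949850397934 239.627137099017
[[-0.0, 0.949, 0.314, 0.081], [1.0, 0.0, -0.0, -0.0], [-0.0, 0.314, -0.949, -0.143], [0.0, 0.0, 0.0, 1.0]]
  press 0.72 [221.2, 0.0, 252.6, 93.6]
  scratch_brush 0.6 [220.1, 0.0, 254.4, 90.6]
```

View pics/scene.png

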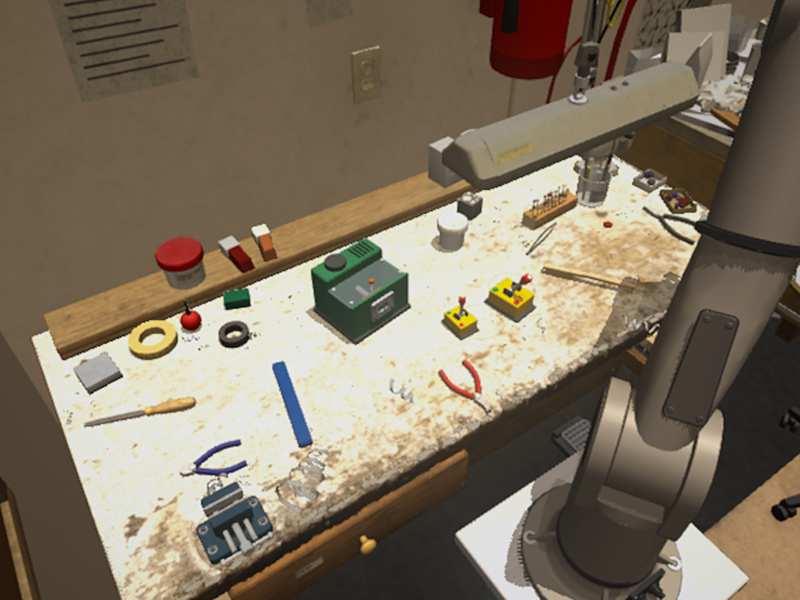

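View pics/side.png

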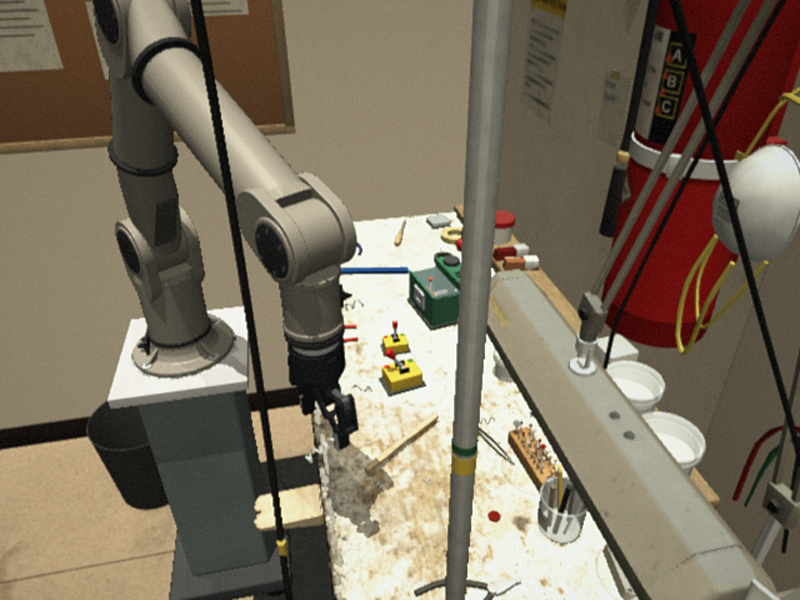

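The scene shows two yellow boxes, at about (367,252) and (408,238) px. The second looks larger and has a red toggle. The blue bar is at (236,323) and the green press at (290,233), with its slot facing the robot's right or near side. Next I'll confirm with an enlarged crop and rough measurements.

Run:
```python
from h import *
p=viewer.grab_frame('scene'); save(p,'crop1.png',(240,180,440,285),4)
B=lambda n,u,z: print(n,np.round(back(p,u,z),3).tolist())
m=viewer.trace(p,'blue_bar')[0]['pixels']; m=m.astype(np.uint8)
ys,xs=np.nonzero(m); w=back(p,np.c_[xs,ys],.012)[:,:2]
print('bar',cv2.minAreaRect(w.astype(np.float32)))
for d in viewer.trace(p,'switch_box')[:2]:
    ys,xs=np.nonzero(d['pixels']); w=back(p,np.c_[xs,ys],.04)[:,:2]; print(d['rect'],cv2.minAreaRect(w.astype(np.float32)),len(xs))
for t in ['press','slot_plate','red_pliers','scratch_brush','small_jar','black_tape','blue_cutters']:
  for d in viewer.trace(p,t)[:1]:
    ys,xs=np.nonzero(d['pixels']); w=back(p,np.c_[xs,ys],.01)[:,:2]; print(t,d['score'],d['rect'],cv2.minAreaRect(w.astype(np.float32)))
```

```text
bar ((0.5126410722732544, 0.2542586028575897), (0.026717983186244965, 0.20847752690315247), 77.81476593017578)
[391.9, 218.9, 427.3, 256.3] ((0.4750063717365265, -0.24975955486297607), (0.10730192065238953, 0.12394581735134125), 5.398884296417236) 942
[355.1, 235.4, 382.2, 269.1] ((0.49051156640052795, -0.10991894453763962), (0.06329287588596344, 0.10617581009864807), 72.43199157714844) 527
press 0.72 [247.3, 189.2, 327.2, 277.3] ((0.7110867500305176, -0.011896193027496338), (0.2630293369293213, 0.23623940348625183), 4.810287952423096)
slot_plate 0.95 [281.4, 218.4, 328.5, 267.6] ((0.638060450553894, -0.02065218985080719), (0.07676757872104645, 0.21223029494285583), 12.334261894226074)
red_pliers 0.68 [351.2, 291.7, 394.1, 331.9] ((0.3581220805644989, -0.038056567311286926), (0.12592612206935883, 0.06604877859354019), 0.29915446043014526)
scratch_brush 0.46 [409.3, 219.4, 422.4, 233.9] ((0.5203499794006348, -0.30923759937286377), (0.01933838613331318, 0.06482228636741638), 17.48920440673828)
small_jar 0.62 [348.5, 166.3, 375.1, 200.5] ((0.7582592368125916, -0.30141812562942505), (0.07333099097013474, 0.14906971156597137), 53.761505126953125)
black_tape 0.98 [171.6, 256.1, 198.1, 279.7] ((0.7310614585876465, 0.2730386257171631), (0.05979771912097931, 0.07696323841810226), 67.24993896484375)
blue_cutters 0.64 [147.0, 351.2, 194.0, 380.4] ((0.4752938151359558, 0.4217219650745392), (0.10152943432331085, 0.05862394720315933), 73.82865905761719)
```

View pics/crop1.png

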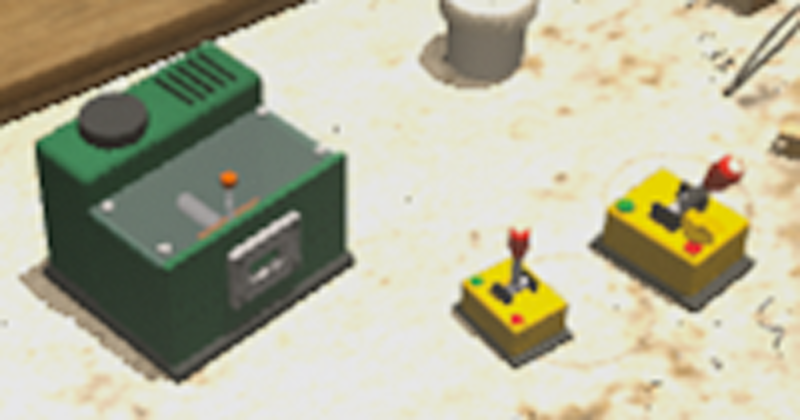

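The crop confirms it: the box at (408,238) px is clearly larger than the one at (367,252), and its toggle leans to the red dot, so that is the one. The slot faces the robot. Now rough positions, plus a check of the lamp's clearance.

Run:
```python
from h import *
p=viewer.grab_frame('scene'); s=viewer.grab_frame('side')
c=lambda x,y:(240+x/4,180+y/4)
print('red,green',np.round(back(p,[c(693,247),c(625,206)],.04),3).tolist())
print('top corners',np.round(back(p,[c(665,168),c(748,238),c(695,278),c(607,215)],.04),3).tolist())
print('grip',np.round(back(p,[c(722,172)],.092),3).tolist())
print('small box',np.round(back(p,[c(516,315)],.03),3).tolist())
print('slot',np.round(back(p,[c(266,264)],.055),3).tolist(),'plate top corners',np.round(back(p,[c(167,268),c(346,153)],.095),3).tolist())
def tri(a,b):
    P=[]
    for q,uv in((p,a),(s,b)):
        f,cx,cy=K(q); P.append(np.array([[f,0,-cx],[0,-f,-cy],[0,0,-1.]])@T(q)[:3])
    X=cv2.triangulatePoints(P[0],P[1],np.float64(a),np.float64(b))[:,0]; return np.round(X[:3]/X[3],3)
print('lamp end',tri((360,122),(392,225)), tri((372,146),(392,240)))
print('lamp far', tri((557,60),(600,470)))
print('postfoot',np.round(back(p,[(474,165)],0),3))
```

```text
red,green [[0.458, -0.235, 0.04], [0.512, -0.224, 0.04]]
top corners [[0.526, -0.271, 0.04], [0.445, -0.27, 0.04], [0.436, -0.217, 0.04], [0.512, -0.209, 0.04]]
grip [[0.462, -0.254, 0.092]]
small box [[0.481, -0.111, 0.03]]
slot [[0.585, 0.008, 0.055]] plate top corners [[0.58, 0.08, 0.095], [0.606, -0.067, 0.095]]
lamp end [ 0.697 -0.243  0.252] [ 0.68  -0.261  0.2  ]
lamp far [ 0.694 -0.982  0.266]
postfoot [[ 0.647 -0.661  0.   ]]
```

>>> {"op": "play_rows", "data": {"commands": [[[1, 0.633, -0.705, -0.1, -0.9], [1, 0.633, -0.705, -0.1, -0.9], [1, 0.633, -0.705, -0.1, -0.9], [1, 0.633, -0.705, -0.1, -0.9], [1, 0.633, -0.705, -0.1, -0.9], [1, 0.633, -0.705, -0.1, -0.9], [1, 0.633, -0.705, -0.1, -0.9], [1, 0.633, -0.705, -0.1, -0.9], [1, 0.633, -0.705, -0.1, -0.9], [1, 0.633, -0.705, -0.1, -0.9], [1, 0.633, -0.705, -0.1, -0.9], [1, 0.633, -0.705, -0.1, -0.9]]]}}

```text
clock: 2.8
tcp_pos: [0.3491, -0.4235, 0.2514]
orientation: [1.857, 2.534, -0.0]
contact_force: [-0.4, -0.5, -0.9]
grip_width: 0.0003
gripper_force: 0.0
```

>>> {"op": "play_rows", "data": {"commands": [[[1, 0.8, 0.52, 0, -0.9], [1, 0.8, 0.52, 0, -0.9], [1, 0.8, 0.52, 0, -0.9], [1, 0.8, 0.52, 0, -0.9], [1, 0.8, 0.52, 0, -0.9], [1, 0.8, 0.52, 0, -0.9], [1, 0.8, 0.52, 0, -0.9], [1, 0.8, 0.52, 0, -0.9], [1, 0.8, 0.52, 0, -0.9], [1, 0.8, 0.52, 0, -0.9], [1, 0.8, 0.52, 0, -0.9], [1, 0.8, 0.52, 0, -0.9]]]}}

```text
clock: 3.8
tcp_pos: [0.4013, -0.2399, 0.2515]
orientation: [-0.234, 3.133, -0.001]
contact_force: [0.2, -0.1, 0.0]
grip_width: -0.0
gripper_force: 0.0
```

Run:
```python
from h import *
o=get_obs(); p=viewer.grab_frame('wrist'); print(o['tcp_pos'],o['orientation'],o['joints'])
np.savez('w1.npz',**{k:v for k,v in p.items()},pos=o['tcp_pos'],ori=o['orientation'])
save(p,'w1.png')
for t in ['switch_box','toggle','slot_plate']:
    for d in viewer.trace(p,t)[:2]: 
        ys,xs=np.nonzero(d['pixels']); w=back(p,np.c_[xs,ys],.04,o)[:,:2]
        print(t,round(d['score'],2),d['rect'],cv2.minAreaRect(w.astype(np.float32)))
```

```text
[ 0.40130404 -0.23993284  0.25146937] [-2.33719036e-01  3.13262017e+00 -5.31900072e-04] [ 0.93052849  0.15553822 -0.57396433  1.97770995  0.0982209   1.03469692
  2.03156769]
switch_box 0.81 [380.2, 260.2, 429.4, 329.8] ((0.4908899962902069, -0.12601764500141144), (0.0779493972659111, 0.05817784368991852), 0.37250015139579773)
switch_box 0.8 [273.9, 233.3, 334.0, 310.8] ((0.47946053743362427, -0.24758173525333405), (0.09299039095640182, 0.061919163912534714), 9.083331108093262)
toggle 0.71 [401.9, 299.7, 428.5, 330.7] ((0.5087927579879761, -0.11385462433099747), (0.040377236902713776, 0.014985700137913227), 36.62742614746094)
toggle 0.55 [287.5, 267.6, 311.3, 288.4] ((0.48789167404174805, -0.25039729475975037), (0.029575258493423462, 0.021824441850185394), 41.29417419433594)
slot_plate 0.81 [453.7, 366.7, 588.8, 423.1] ((0.5943843126296997, 0.0544888973236084), (0.19583141803741455, 0.0628284215927124), 65.57345581054688)
```

View pics/w1.png

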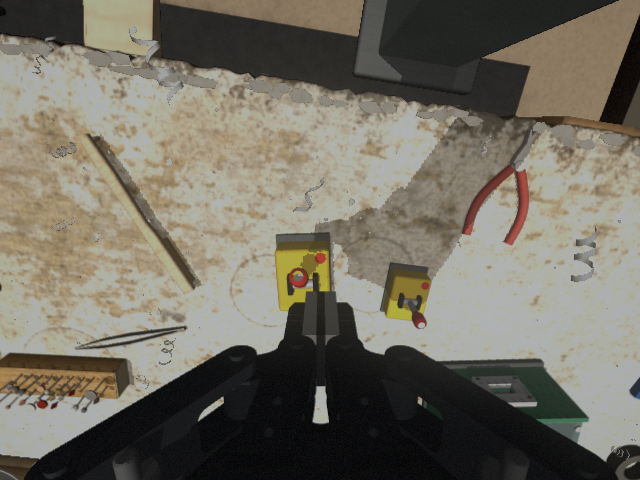

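Seen from above, the large box is at (304,271) px with its red grip at (299,277), leaning toward the robot. It measures 93x62 mm, which matches the description, and its yaw is about 9°. The hinge is near (0.481,-0.248). Next I go down on its near side.

>>> {"op": "play_rows", "data": {"commands": [[[1, -0.016, -0.093, 0.3, 0], [1, -0.016, -0.093, 0.6, 0], [1, -0.016, -0.093, 0.75, 0], [1, -0.016, -0.093, 0.86, 0], [1, -0.016, -0.093, 0.86, 0], [1, -0.016, -0.093, 0.86, 0]]]}}

```text
clock: 4.5
tcp_pos: [0.4053, -0.2567, 0.0773]
orientation: [0.223, -3.129, -0.006]
contact_force: [0.1, 0.0, 1.0]
grip_width: -0.0002
gripper_force: 0.0
```

>>> {"op": "play_rows", "data": {"commands": [[[1, -0.03, 0, 0, 0], [1, -0.07, 0, 0, 0], [1, -0.11, 0, 0, 0], [1, -0.15, 0, 0, 0], [1, -0.19, 0, 0, 0], [1, -0.23, 0, 0, 0], [1, -0.27, 0, 0, 0], [1, -0.3, 0, 0, 0], [1, -0.33, 0, 0, 0], [1, -0.35, 0, 0, 0], [1, -0.35, 0, 0, 0]]]}}

```text
clock: 5.42
tcp_pos: [0.4775, -0.2475, 0.0793]
orientation: [-0.225, 3.133, 0.0]
contact_force: [-0.6, -0.2, -0.1]
grip_width: 0.0004
gripper_force: 0.0
```

>>> {"op": "play_rows", "data": {"commands": [[[1, 0.1, 0, 0, 0], [1, 0.2, 0, 0, 0], [1, 0.2, 0, -0.2, 0], [1, 0.2, 0, -0.4, 0], [1, 0.2, 0, -0.6, 0], [1, 0.2, 0, -0.7, 0], [1, 0.2, 0, -0.7, 0]]]}}

```text
clock: 6.0
tcp_pos: [0.4393, -0.2548, 0.2243]
orientation: [-0.222, 3.127, -0.008]
contact_force: [-0.5, 0.8, 0.3]
grip_width: -0.0003
gripper_force: 0.0
```

Run:
```python
from h import *
o=get_obs(); p=viewer.grab_frame('wrist'); print(o['tcp_pos'],o['orientation'])
s=viewer.grab_frame('scene')
a=cv2.resize(p['pixels'][200:340,230:450],None,fx=2.5,fy=2.5); b=cv2.resize(s['pixels'][200:275,335:445],(550,375),interpolation=cv2.INTER_CUBIC)[:350]
cv2.imwrite('pics/t1.png',cv2.resize(np.hstack([a,b[:,:240]]),None,fx=1,fy=1)[...,::-1])
for t in ['toggle']:
    for d in viewer.trace(s,t)[:2]: print(d['score'],d['rect'])
X=np.array([.481,-.248,0]); ux=np.array([.989,.152,0])
for a in(-.55,.55): print(proj(s,X+ux*.055*np.sin(a)+[0,0,.045+.055*np.cos(a)]),proj(p,X+ux*.055*np.sin(a)+[0,0,.045+.055*np.cos(a)],o))
```

```text
[ 0.43928538 -0.25477085  0.22434515] [-0.22231433  3.12669943 -0.00844414]
0.45 [399.8, 210.2, 413.7, 230.3]
0.45 [371.0, 236.9, 372.6, 253.3]
[[422.42718093 225.30385426]] [[321.8172799  241.53751595]]
[[404.80822352 214.3224666 ]] [[322.41732428 302.53803384]]
```

View pics/t1.png

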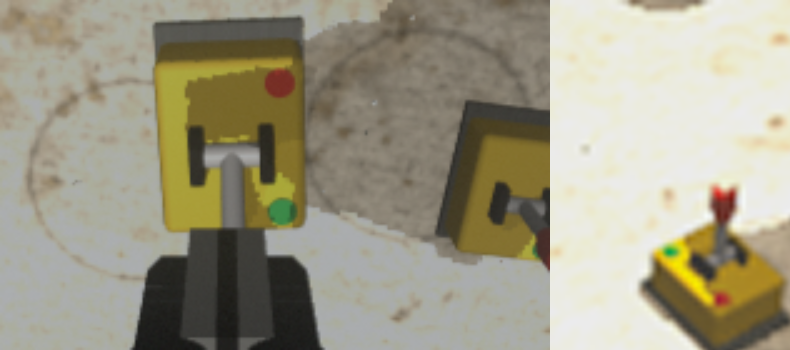

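The toggle stem now leans to the green dot, so the switch is ON. Next I move to the press for a look on the way to the bar.

>>> {"op": "play_rows", "data": {"commands": [[[1, -0.15, 0.2, -0.2, 0], [1, -0.15, 0.4, -0.2, 0], [1, -0.15, 0.6, -0.2, 0], [1, -0.15, 0.8, -0.2, 0], [1, -0.15, 1, -0.2, 0], [1, -0.15, 1, -0.2, 0], [1, -0.15, 1, -0.2, 0], [1, -0.15, 1, -0.2, 0]]]}}

```text
clock: 6.82
tcp_pos: [0.4373, -0.0515, 0.258]
orientation: [0.226, -3.131, -0.0]
contact_force: [0.0, 0.4, 0.5]
grip_width: 0.0003
gripper_force: 0.0
```

Run:
```python
from h import *
o=get_obs(); p=viewer.grab_frame('wrist'); print(o['tcp_pos'],o['orientation'])
save(p,'w2.png')
for t in ['press','slot_plate','blue_bar']:
    for d in viewer.trace(p,t)[:2]: 
        ys,xs=np.nonzero(d['pixels']); w=back(p,np.c_[xs,ys],.095,o)[:,:2]
        print(t,round(d['score'],2),d['rect'],cv2.minAreaRect(w.astype(np.float32)))
```

```text
[ 0.43725718 -0.05146157  0.25804547] [ 2.25786122e-01 -3.13105994e+00 -3.65072762e-04]
blue_bar 0.92 [503.7, 218.1, 613.0, 360.0] ((0.47988492250442505, 0.18453142046928406), (0.02768963761627674, 0.1573721021413803), 77.92377471923828)
blue_bar 0.57 [317.2, 316.0, 425.9, 421.8] ((0.5942516922950745, 0.01534225046634674), (0.12827223539352417, 0.12444572895765305), 17.624404907226562)
```

View pics/w2.png

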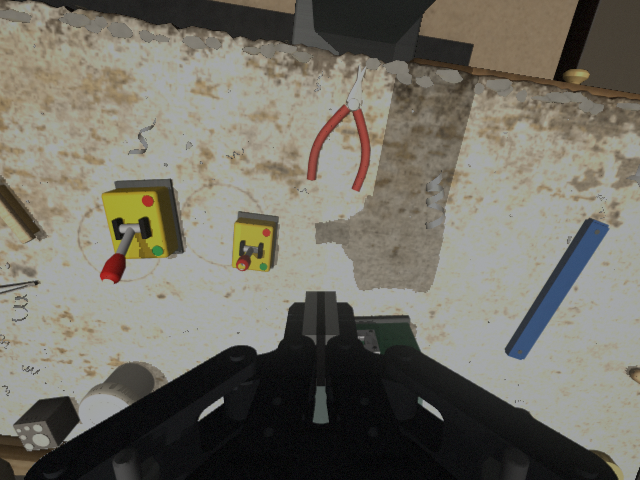

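>>> {"op": "play_rows", "data": {"commands": [[[1, -0.1, 0.2, 0, 0], [1, -0.194, 0.4, 0, 0], [1, -0.194, 0.6, 0, 0], [1, -0.194, 0.76, 0, 0], [1, -0.194, 0.76, 0, 0]]]}}

```text
clock: 7.43
tcp_pos: [0.454, 0.1116, 0.2598]
orientation: [-0.237, 3.132, 0.006]
contact_force: [-1.3, 0.5, 0.7]
grip_width: -0.0
gripper_force: 0.0
```

>>> {"op": "play_rows", "data": {"commands": [[[0, -0.1, 0.2, 0, 0.08], [-1, -0.194, 0.4, 0.1, 0.15], [-1, -0.194, 0.6, 0.2, 0.225], [-1, -0.194, 0.76, 0.3, 0.225], [-1, -0.194, 0.76, 0.3, 0.225], [-1, -0.194, 0.76, 0.3, 0.225], [-1, -0.194, 0.76, 0.3, 0.225], [-1, -0.194, 0.76, 0.3, 0.225]]]}}

```text
clock: 8.1
tcp_pos: [0.4724, 0.2592, 0.1989]
orientation: [-0.333, -3.123, 0.002]
contact_force: [0.3, 0.3, -0.1]
grip_width: 0.0855
gripper_force: 0.0
```

Run:
```python
from h import *
o=get_obs(); p=viewer.grab_frame('wrist'); s=viewer.grab_frame('scene'); print(o['tcp_pos'],o['orientation'])
save(p,'w3.png')
for n,q in(('w',p),('s',s)):
  for d in viewer.trace(q,'blue_bar')[:1]: 
    m=d['pixels']; ys,xs=np.nonzero(m); w=back(q,np.c_[xs,ys],.012,o)[:,:2]
    print(n,round(d['score'],2),d['rect'],cv2.minAreaRect(w.astype(np.float32)))
for t in ['press','slot_plate']:
    for d in viewer.trace(p,t)[:1]: print(t,d['score'],d['rect'])
```

```text
[0.47240572 0.25916782 0.19894374] [-3.32812560e-01 -3.12337651e+00  1.53971312e-03]
w 0.81 [310.5, 147.3, 342.4, 334.3] ((0.513423502445221, 0.25625500082969666), (0.023924823850393295, 0.197839617729187), 78.08719635009766)
s 0.84 [218.6, 285.5, 250.7, 358.8] ((0.5122557282447815, 0.2545720040798187), (0.027640726417303085, 0.20752035081386566), 78.22711944580078)
press 0.93 [68.6, 334.2, 244.9, 480.0]
slot_plate 0.74 [88.0, 348.5, 159.9, 381.2]
```

View pics/w3.png

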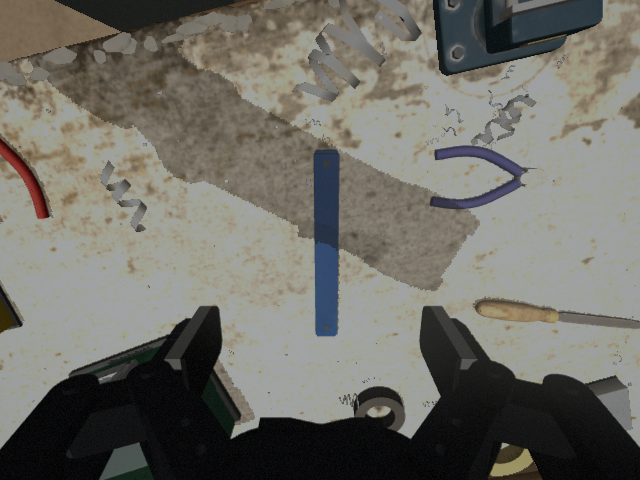

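Bar at px (326,243), centred at (0.513,0.256), measuring 24x198 mm as it should, and the tool is aligned with it. Going down to grasp it.

>>> {"op": "play_rows", "data": {"commands": [[[-1, -0.204, 0.029, 0.15, 0], [-1, -0.204, 0.029, 0.35, 0], [-1, -0.204, 0.029, 0.55, 0], [-1, -0.204, 0.029, 0.75, 0], [-1, -0.204, 0.029, 0.87, 0], [-1, -0.204, 0.029, 0.93, 0], [-1, -0.204, 0.029, 0.965, 0], [-1, -0.204, 0.029, 0.98, 0], [-1, -0.204, 0.029, 0.98, 0], [-1, -0.204, 0.029, 0.98, 0]]]}}

```text
clock: 9.23
tcp_pos: [0.514, 0.2585, 0.005]
orientation: [0.331, 3.122, 0.003]
contact_force: [-0.1, -0.6, -0.2]
grip_width: 0.0855
gripper_force: 0.0
```

>>> {"op": "play_rows", "data": {"commands": [[[1, 0, 0, 0, 0], [1, 0, 0, 0, 0], [1, 0, 0, 0, 0], [1, 0, 0, 0, 0], [1, 0, 0, 0, 0], [1, 0, 0, 0, 0], [1, 0, 0, 0, 0], [1, 0, 0, 0, 0], [1, 0, 0, 0, 0], [1, 0, 0, 0, 0]]], "grip_force": 70}}

```text
clock: 10.07
tcp_pos: [0.513, 0.2578, 0.0039]
orientation: [0.331, 3.124, -0.0]
contact_force: [-0.5, -0.8, 5.5]
grip_width: 0.0221
gripper_force: 69.0
```

>>> {"op": "play_rows", "data": {"commands": [[[1, 0, 0, -0.05, 0], [1, 0, 0, -0.15, 0], [1, 0, 0, -0.3, 0], [1, 0, 0, -0.45, 0], [1, 0.05, -0.15, -0.6, -0.06], [1, 0.1, -0.3, -0.75, -0.12], [1, 0.15, -0.45, -0.9, -0.18], [1, 0.194, -0.594, -0.98, -0.245], [1, 0.194, -0.594, -0.98, -0.245], [1, 0.194, -0.594, -0.98, -0.245], [1, 0.194, -0.594, -0.98, -0.245]]]}}

```text
clock: 10.98
tcp_pos: [0.45, 0.1496, 0.1996]
orientation: [-0.27, 3.129, -0.0]
contact_force: [0.4, 0.3, -2.9]
grip_width: 0.0216
gripper_force: 69.3
```

Run:
```python
from h import *
o=get_obs(); p=viewer.grab_frame('wrist'); s=viewer.grab_frame('scene'); print(o['tcp_pos'],o['orientation'],o['grip_width'],o['gripper_force'])
for t in ['press','slot_plate','blue_bar']:
    for d in viewer.trace(p,t)[:1]: print('w',t,d['score'],d['rect'])
    for d in viewer.trace(s,t)[:1]: print('s',t,d['score'],d['rect'])
print(proj(p,[[.585,.008,.055]],o),proj(s,[[.585,.008,.055]]))
a=cv2.resize(p['pixels'][200:480,:380],(760,560))
cv2.imwrite('pics/w4.png',a[...,::-1])
cv2.imwrite('full_w4.png',p['pixels'][...,::-1]); cv2.imwrite('full_s4.png',s['pixels'][...,::-1])
```

```text
[0.45000072 0.14957267 0.19960085] [-2.70171788e-01  3.12921076e+00 -1.23727401e-04] 0.021607066954168405 69.30452227592468
w press 0.74 [42.0, 304.0, 250.1, 480.0]
s press 0.87 [247.6, 193.4, 330.2, 276.4]
w slot_plate 0.73 [43.7, 316.3, 240.8, 373.8]
s slot_plate 0.74 [282.1, 219.0, 328.6, 265.8]
w blue_bar 0.77 [287.0, 71.0, 355.7, 420.1]
s blue_bar 0.57 [253.7, 232.2, 320.4, 288.0]
[[150.65286954 332.35951384]] [[306.36436126 246.03324734]]
```

View pics/w4.png

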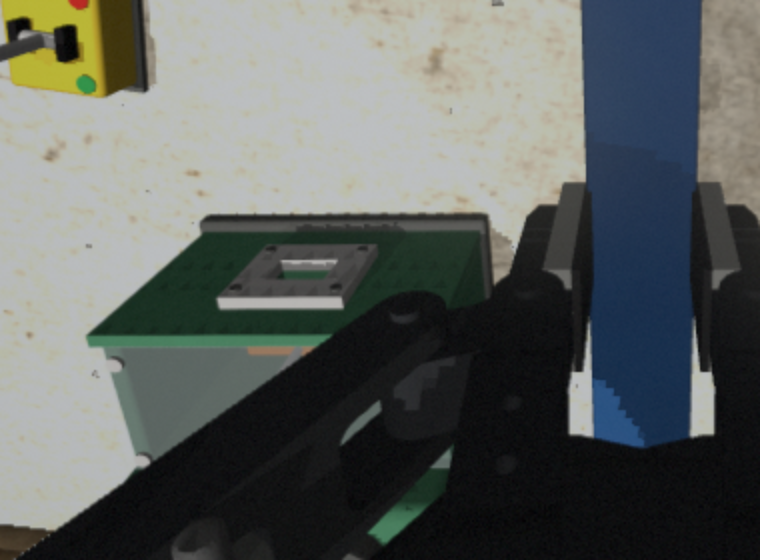

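The wrist crop shows the bar level and centred in the fingers, at about column 320.7 px. The slot bezel's centre is at about px (150.8,335.1), with the plate edge nearly parallel to the image rows, so the press yaw is about 10°. Now refining the numbers.

```bash
cat > fit.py <<'E'
from h import *
def barfit(p,o,off,zoff,yaw,n=3):
    "silhouette of bar model at TCP; compare centreline to mask in picture p"
    m=[d for d in viewer.trace(p,'blue_bar')[:1]][0]
    return m
E
python3 - <<'E'
from h import *
from scipy.optimize import least_squares
o=get_obs(); p=viewer.grab_frame('wrist'); s=viewer.grab_frame('scene')
v=R.from_rotvec(o['orientation']).as_matrix(); print('tool x',v[:,0],'yaw',np.degrees(np.arctan2(v[1,0],v[0,0])))
c=lambda x,y:(x/2,200+y/2)
S=back(p,[c(301.5,270.3)],.055,o)[0]; print('slot wrist',S)
print('plate base edge',back(p,[c(203,218),c(487,214)],.0,o)[:,:2].tolist(),'top edge',back(p,[c(90,337),c(340,335)],.095,o)[:,:2].tolist())
# fit x,y,z of the bezel centre from wrist+scene rays
g=s['pixels'].astype(int)
# scene: bezel = bright grey patch inside the slot plate mask
for n,q,box in(('s',s,(295,228,318,262)),('w',p,(105,318,195,356))):
    a,b,cc,d=box; im=q['pixels'][b:d,a:cc].astype(int); gray=(im.max(2)-im.min(2)<22)&(im.max(2)>60)
    k,lab,st,ce=cv2.connectedComponentsWithStats(gray.astype(np.uint8)); i=1+st[1:,4].argmax()
    msk=(lab==i).astype(np.uint8); h=cv2.convexHull(np.argwhere(msk)[:,::-1]); M=cv2.moments(h)
    print(n,'bezel hull centre',a+M['m10']/M['m00'],b+M['m01']/M['m00'],st[i]+[a,b,0,0,0])
print('proj of S',proj(p,S,o),proj(s,S))
# bar silhouette fits: unknown tcp->bar centre shift (x,y,z) and pitch
for n,q in(('w',p),('s',s)):
    d=viewer.trace(q,'blue_bar')[0]; print(n,'rect',d['rect'],d['score'])
    C=np.array(o['tcp_pos'])+[0,0,.002]
    e=np.array([[sx*.1,sy*.012,sz*.006] for sx in(1,-1) for sy in(1,-1) for sz in(1,-1)])@v.T+C
    uv=proj(q,e,o); print(' model rect',uv.min(0),uv.max(0))
E
```

```text
tool x [-9.84651729e-01 -1.74528783e-01  8.22087371e-04] yaw -169.94875923017352
slot wrist [0.58736507 0.00998985 0.055     ]
plate base edge [[0.6044078068996956, -0.06885343900965846], [0.5744473610410633, 0.08618969736019214]] top edge [[0.6062562043294225, -0.06057812504175536], [0.5866437464235829, 0.04451031458841506]]
s bezel hull centre 306.8095238095238 246.35806366745592 [295 228  23  34 644]
w bezel hull centre 145.82668329177056 339.204821280133 [ 105  322   81   34 1787]
proj of S [[150.75 335.15]] [[305.18295994 245.79879325]]
w rect [285.2, 74.3, 355.2, 421.8] 0.69
 model rect [286.07307     66.56695576] [354.3314747  481.27004554]
s rect [249.5, 230.5, 321.2, 289.2] 0.81
 model rect [246.25514041 231.32314105] [320.01533779 291.97387913]
```

>>> {"op": "play_rows", "data": {"commands": [[[1, 0.07, -0.15, 0, -0.007], [1, 0.07, -0.3, 0, -0.007], [1, 0.07, -0.45, 0, -0.007], [1, 0.07, -0.6, 0.05, -0.007], [1, 0.07, -0.75, 0.15, -0.007], [1, 0.07, -0.816, 0.3, -0.007], [1, 0.07, -0.816, 0.45, -0.007], [1, 0.07, -0.816, 0.6, -0.007], [1, 0.07, -0.816, 0.7, -0.007], [1, 0.07, -0.816, 0.733, -0.007], [1, 0.07, -0.816, 0.733, -0.007], [1, 0.07, -0.816, 0.733, -0.007]]]}}

```text
clock: 12.58
tcp_pos: [0.465, -0.0131, 0.0533]
orientation: [-0.291, 3.127, 0.0]
contact_force: [0.0, 1.2, -2.0]
grip_width: 0.0217
gripper_force: 69.4
```

Run:
```python
from h import *
o=get_obs(); p=viewer.grab_frame('wrist'); s=viewer.grab_frame('scene'); d=viewer.grab_frame('side')
v=R.from_rotvec(o['orientation']).as_matrix(); print(o['tcp_pos'],'yaw',np.degrees(np.arctan2(v[1,0],v[0,0]))%360, 'tilt',v[2,:2], o['grip_width'])
a=cv2.resize(s['pixels'][205:290,255:355],(800,600*85//75*75//85),interpolation=cv2.INTER_CUBIC)
S=np.array([.5874,.010,.055]); C=o['tcp_pos']+np.array([0,0,.002]); u=-v[:,0]
print('slot',proj(s,S),'bar top edge mid front/back',proj(s,[C+.1*u+[0,0,.006],C-.1*u+[0,0,.006]]))
im=s['pixels'][215:275,262:342]; im=cv2.resize(im,(800,600),interpolation=cv2.INTER_CUBIC)[...,::-1].copy()
L=np.array([.187*-1,.982,0])
def dr(X,col):
    q=((proj(s,X)-[262,215]+.5)*10).astype(np.int32); cv2.polylines(im,[q.reshape(-1,1,2)],True,col,1)
dr(np.array([S+L*a+[0,0,b] for a,b in((-.014,-.008),(.014,-.008),(.014,.008),(-.014,.008))]),(0,0,255))
w=v[:,1]
dr(np.array([C+.1*u+w*a+[0,0,b] for a,b in((-.012,-.006),(.012,-.006),(.012,.006),(-.012,.006))]),(0,255,255))
dr(np.array([C+u*a+w*b+[0,0,.006] for a,b in((-.1,-.012),(.1,-.012),(.1,.012),(-.1,.012))]),(0,255,0))
cv2.imwrite('pics/s5.png',im)
```

```text
[ 0.46504022 -0.01305453  0.05333147] yaw 190.62573247478963 tilt [-0.00067319  0.00017235] 0.021672462161574327
slot [[305.17200597 245.79233181]] bar top edge mid front/back [[311.94583636 248.81463375]
 [373.08078818 292.75120498]]
```

View pics/s5.png

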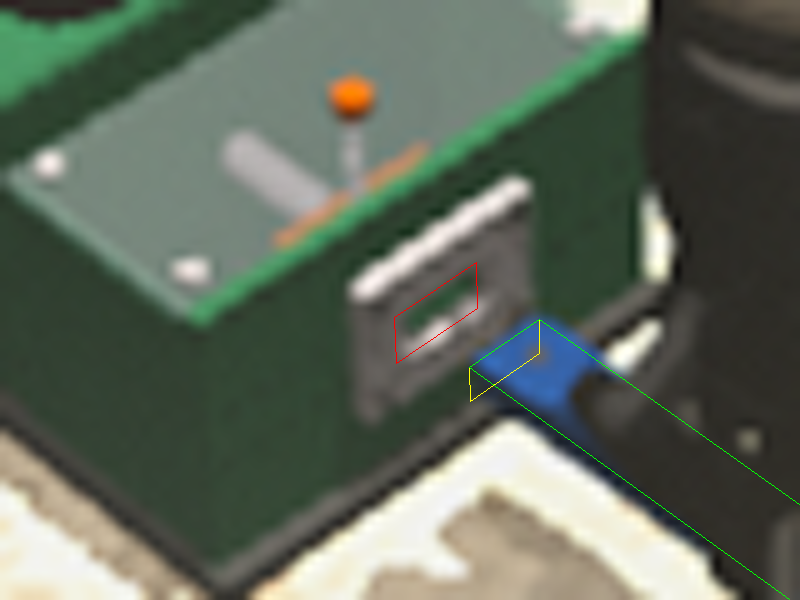

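The overlay shows the slot outline and the bar outline both shifted by about +6 crop px from the picture, so they agree relative to each other and the bar is lined up with the slot. Inserting slowly and watching the force.

>>> {"op": "play_rows", "data": {"commands": [[[1, -0.02, 0, 0, 0], [1, -0.045, 0, 0, 0], [1, -0.07, 0, 0, 0], [1, -0.09, 0, 0, 0], [1, -0.11, 0, 0, 0], [1, -0.125, 0, 0, 0], [1, -0.14, 0, 0, 0], [1, -0.15, 0, 0, 0], [1, -0.16, 0, 0, 0], [1, -0.165, 0, 0, 0], [1, -0.165, 0, 0, 0]]]}}

```text
clock: 13.65
tcp_pos: [0.4971, -0.0073, 0.0527]
orientation: [-0.29, 3.128, 0.0]
contact_force: [-0.2, -0.2, -3.1]
grip_width: 0.022
gripper_force: 69.4
```

```bash
cat > ov.py <<'E'
from h import *
import sys
o=get_obs(); s=viewer.grab_frame('scene')
v=R.from_rotvec(o['orientation']).as_matrix(); print(o['tcp_pos'],o['contact_force'],o['moment'],o['grip_width'])
S=np.array([.5874,.010,.055]); n=np.array([.982,.187,0]); d=np.array(o['tcp_pos'])+[0,0,.002]-S
print('front depth',d@n+.1,'lateral',d@[-.187,.982,0],'dz',d[2])
# orange button
im=s['pixels'][215:235,285:310].astype(int); m=(im[...,0]>150)&(im[...,0]-im[...,2]>90)
ys,xs=np.nonzero(m); print('button',285+xs.mean(),215+ys.mean(),len(xs))
b=back(s,[(285+xs.mean(),215+ys.mean())],.113)[0]; print('button depth from slot',(b-S)@n)
cv2.imwrite(sys.argv[1],s['pixels'][...,::-1])
E
python3 ov.py full6.png
```

```text
[ 0.49705941 -0.00727506  0.05268816] [-0.24835883 -0.16431515 -3.12801052] [0.02179859 0.03841525 0.01531195] 0.02196423583846016
front depth 0.008055102842033118 lateral -7.041708159029188e-05 dz -0.00031184277155538176
button 296.6363636363636 223.9090909090909 11
button depth from slot 0.026069970740014648
```

No contact force at about 8 mm depth. Continuing up to just before the stop.

>>> {"op": "play_rows", "data": {"commands": [[[1, -0.015, 0, 0, 0], [1, -0.03, 0, 0, 0], [1, -0.045, 0, 0, 0], [1, -0.06, 0, 0, 0], [1, -0.075, 0, 0, 0], [1, -0.085, 0, 0, 0], [1, -0.095, 0, 0, 0], [1, -0.095, 0, 0, 0]]]}}

```text
clock: 14.37
tcp_pos: [0.5156, -0.0038, 0.0526]
orientation: [0.29, -3.128, -0.0]
contact_force: [-1.2, 0.6, -1.9]
grip_width: 0.0218
gripper_force: 69.4
```

```bash
python3 ov.py full7.png
```

```text
[ 0.51563893 -0.00381022  0.05259999] [-1.20290693  0.63849688 -1.93185054] [-0.03045557 -0.01028872 -0.01317543] 0.021761338240352524
front depth 0.026948119838065346 lateral -0.00014231170289593007 dz -0.0004000115688437486
button 296.6363636363636 223.9090909090909 11
button depth from slot 0.026069970740014648
```

>>> {"op": "play_rows", "data": {"commands": [[[1, -0.01, 0, 0, 0], [1, -0.02, 0, 0, 0], [1, -0.03, 0, 0, 0], [1, -0.04, 0, 0, 0], [1, -0.05, 0, 0, 0], [1, -0.06, 0, 0, 0], [1, -0.07, 0, 0, 0], [1, -0.08, 0, 0, 0], [1, -0.085, 0, 0, 0], [1, -0.09, 0, 0, 0], [1, -0.09, 0, 0, 0], [1, -0.09, 0, 0, 0]]]}}

```text
clock: 15.42
tcp_pos: [0.533, -0.0007, 0.0526]
orientation: [0.29, -3.128, 0.0]
contact_force: [-3.4, -0.3, -1.2]
grip_width: 0.0214
gripper_force: 69.4
```

```bash
python3 ov.py full8.png; python3 -c "
import cv2,numpy as np
a,b=[cv2.resize(cv2.imread(f)[195:265,255:335],(400,350),interpolation=cv2.INTER_CUBIC) for f in('full7.png','full8.png')]
cv2.imwrite('pics/f.png',np.hstack([a,b]))"
```

```text
[ 0.53301738 -0.00068016  0.05259178] [-3.38920151 -0.32866969 -1.24025267] [-0.22467128  0.90609336 -0.06258224] 0.021443195740016442
front depth 0.04459907876844873 lateral -0.00031836348542417075 dz -0.0004082195282081383
button 292.77272727272725 224.72727272727272 22
button depth from slot 0.03051624467269529
```

View pics/f.png

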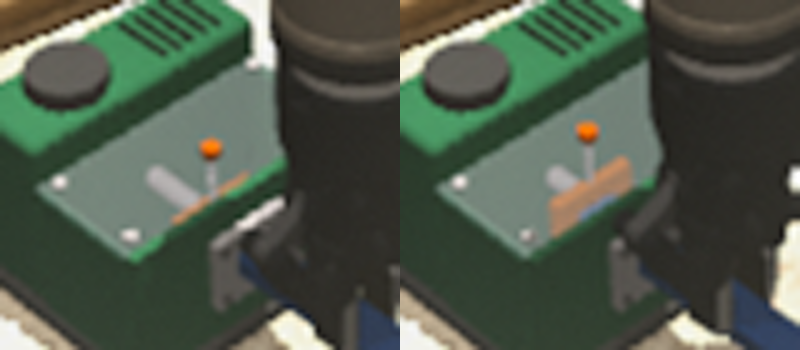

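Run:
```python
from h import *
s=viewer.grab_frame('scene'); S=np.array([.5874,.010,.113]); n=np.array([.982,.187,0]); D=[]
for f in('full7.png','full8.png'):
    im=cv2.imread(f)[...,::-1][212:236,280:312].astype(float); w=np.clip(im[...,0]-im[...,2]-90,0,None)*(im[...,1]<150)
    w[14:]=0
    y,x=np.mgrid[212:236,280:312]; uv=((w*x).sum()/w.sum(),(w*y).sum()/w.sum()); d=(back(s,[uv],.113)[0]-S)@n; D.append(d); print(uv,d)
print('travel',D[1]-D[0]); print([get_obs()['contact_force'].tolist() if hasattr(get_obs()['contact_force'],'tolist') else 0])
```

```text
(np.float64(296.7495274102079), np.float64(224.02268431001892)) 0.02556700875781616
(np.float64(292.01931922723094), np.float64(220.80588776448943)) 0.04255723442670839
travel 0.01699022566889223
[[-4.427042518029309, -0.8840392249701594, -2.450557330692602]]
```

Travel is about 15 mm of 20. The button shift, the depth and the force of about 4 N all agree. The bar is gripped and still.

```bash
python3 -c "
from bench import r,get_obs
print(get_obs()['qvel'])
print(r.hand_in())"
```

```text
[ 8.38402725e-04  4.39833577e-04 -1.23189155e-03 -9.78606204e-06
  3.19045059e-04 -1.15589878e-03  6.70960541e-04]
the job is handed in; nothing more can be done
None
```

The job is handed in: the larger isolator is switched ON, and the gripped bar is through the slot, holding the spring stop back by about 15 of its 20 mm; the hand-in call reported no verdict.

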